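# Park the jointed scanner arm

## Task

Put the scanner's jointed swing arm away. First fold the outer segment, which carries the scanner head, all the way back onto the inner segment; only then swing the folded pair fully home against the dock's back stop; and last turn the catch handle its quarter turn, fully to its closed stop, so that it bars the folded arm. Do not knock or shift the other things on the counter.

Things in the scene. Friction and masses are not known exactly. Their poses are not given: they have to be found in the camera images.
- dock: Fixed grey base plate 110 x 370 mm, 12 mm thick, carrying arm, back stop and catch. Origin: on the vertical shoulder axis, at counter height. The plate runs along its own -y, the home direction: at home both segments lie along it. Back stop: upright wall on the +x side of the home line, 65 to 195 mm along -y, top at 58 mm; the arm comes home to it from the -x side.
- inner (a joint): Angle of the inner segment about the shoulder axis: 0 = home (along the dock's -y, against the stop); positive = swung out, clockwise seen from above (1.57 would be along the dock's -x). Range 0 to 1.5, starts at 0.95 to 1.3. Aluminium bar 22 mm wide, 220 mm from shoulder axis to elbow axis, 41 to 57 mm above the counter. Stiff (about 0.5 N m of friction), stays where left.
- outer (a joint): Angle of the outer segment about the vertical elbow axis: 0 = fully folded (a stop), exactly above the inner segment, pointing from elbow back to shoulder; positive = unfolded, counter-clockwise seen from above. Range 0 to 2.6, starts at 1.0 to 1.7. Easier than the shoulder (about 0.14 N m of friction), stays where left.
- catch (a joint): Angle of the quarter-turn catch handle about a vertical pivot at x -23, y -285 mm in the dock's frame: 0 = open (handle along the dock's -x), 1.57 = closed stop (along the dock's +y, in front of the folded arm's elbow end, 6 mm clear of the bars); closes clockwise seen from above. Starts at 0 to 0.2. About 0.1 N m of friction, stays where left; closed too early, it blocks the arm.
- elbow_pin (a point): Top of the dark pin on the elbow axis, 83 mm above the counter. The round ends of both bars here have a radius of 14 mm.
- outer_mid (a point): On the middle line of the outer segment's aluminium bar (22 mm wide, 60 to 76 mm above the counter), 90 mm from the elbow axis, 68 mm up. The black scanner head, 62 mm long, 42 mm wide, 60 to 100 mm above the counter, covers 140 to 202 mm from the elbow axis. Pushing here sideways from the unfolded side folds it; pushing on, same side, swings the folded pair home.
- catch_grip (a point): Centre of the catch handle's upright black grip: 12 mm wide, 97 to 132 mm from the pivot, 40 to 96 mm above the counter; this point is 114.5 mm from the pivot, 68 mm up. Between pivot and grip is a steel bar 12 mm wide, 43 to 71 mm above the counter.
- tube_rack: Loose bystander to leave alone: white plastic rack of sample tubes, 100 x 45 mm, 86 mm high. Origin at the centre of its underside.
- stamp: Loose bystander to leave alone: hand stamp, black block 50 x 35 mm with a wooden knob, 76 mm high. Origin at the centre of its underside.
- jar: Loose bystander to leave alone: small closed jar, 48 mm across, 70 mm high. Origin at the centre of its underside.
- tape_roll: Loose bystander to leave alone: roll of tape lying flat, 84 mm across, 18 mm high. Origin at the centre of its underside.
- label_box: Loose bystander to leave alone: cardboard box 120 x 90 mm, 50 mm high. Origin at the centre of its underside.
- stapler: Loose bystander to leave alone: stapler 130 x 30 mm, 48 mm high. Origin at the centre of its underside.
- gel: Loose bystander to leave alone: bottle, 60 mm across, 150 mm high. Origin at the centre of its underside.

How it is judged:
By the outcome, as a careful person would: the job done as asked, in the order asked, and still so for the second after the job is handed in, with the robot touching nothing.
It also fails if it takes over 64 s, if anything falls off the work surface, if the arm or the gripper's body presses on something with over 40 N, if the wrist force passes 120 N, or if a joint passes its speed limit or range.

## Robot

A 6-joint arm with a two-finger parallel gripper is mounted at the origin on the work surface. World frame = base frame: x ahead of the robot, y to its left, z up, the work surface at z = 0. Lengths are in mm, angles in rad, forces in N, time in s.
With the tool pointing down it reaches from about 350 to 875 mm from the base axis. Payload 4.2 kg.
Tool frame: the origin (TCP) lies at the centre of the arm's flange, where the gripper is bolted on; the fingertips stand 182 mm ahead of it and the grasp point (between the pads) lies 164 mm ahead of it; x points along the fingers, z is the direction in which the jaws open and shut, and the axes are right-handed (so a half turn about x gives the same grasp; the last joint's range is limited). The gripper opens to 87 mm and grips with 3 to 60 N. Pads are 19 mm wide; open, the fingers measure 117 mm over their backs; the gripper's body (75 mm by 190 mm) begins 51 mm behind the grasp point.
Start: joints at [-0.845, 0.385, 0.008, 0, -1.194, -0.259], TCP at [281.281, -558.105, 404.75] pointing down, gripper open.
Joint ranges: [-3.14, 3.14], [-1.21, 2.06], [-1.07, 1.41], [-3.16, 2.05], [-2.99, -0.16], [-3.1, 3.1]. Speed limits (rad/s): [2.79, 2.79, 3.14, 3.14, 3.14, 3.14].

## Interface

Orientations are given as [roll, pitch, yaw] about the fixed x, y, z axes, in that order (R = Rz(yaw) Ry(pitch) Rx(roll)).
In Python, from plant import status, vision, ticket gives the robot as it stands.
- The arm moves only by the tool apply_moves, never from a script. Its argument "series" is a list that holds one entry, the list of rows, each a list of 5 numbers: the shift along the tool's x, y, z normalised to -1 to 1, where 1 is 50 cm, then the turn about the tool's x normalised to -1 to 1, where 1 is 360 degrees, then the closure, from 0 (fully open) to 1 (shut). A call has exactly 5 rows; each row is the pose to reach, as a shift and turn from the pose measured when the call began, along the tool's axes at that moment, turning the shorter way round; what a row does not reach only later rows make up. A row lasts 1/8 s, in which the tool goes at most 62.5 mm and 10.7 degrees, less where a joint would pass 70% of its speed; a pose out of reach is approached as far as the arm can. A call with a number of a shift or a turn outside -1 to 1 is refused whole. A call with a gripper value outside its range is refused whole. The fingers move at their own pace and stop on an object; "squeeze" is the grip in N (left out, the last holds). Time passes only in rows, so rows that repeat a pose let the fingers close, or fill a call up. It gives the time, the measured TCP pose, the force and the opening at its end, in the units of the state.
- status.state(): the state, without advancing time (a new reading comes with each control period).
- vision.snapshot(name): name is "scene" or "top" or "wrist"; returns a dict with "color" (420x560x3 uint8, red, green, blue), "vertical_fov" (degrees; the focal length in pixels is half the picture's height over the tangent of half this angle, whatever the lens; pixels are square), "cx", "cy" (the principal point, pixels), "R" (3x3) and "t" (3): a world point X has camera coordinates R X + t; the wrist camera has in their place "T_tool_cam" (4x4, takes a point from camera to tool coordinates, whose origin is the TCP and whose axes are the tool frame's). Camera axes: x right, y down, z forward; pixel columns grow to the right and rows downward; lengths in mm; the calibration is good to about 2 mm. A picture is of the moment at which its call begins: read the wrist's pose just before it. There is no depth.
- ticket.close_job(): hands the job in, once; it reports no verdict.
The state is a dict: "clock": time; "joints": joint angles; "joint_vel": joint speeds; "effort": joint torques, N m; "tool_pos": TCP position; "ee_rot": TCP orientation; "contact_force": force on the tool from outside, world axes, zero at the start; "torque": the same for the moment, N m; "width": finger opening in mm.
Only numpy, scipy, OpenCV 4.12 (cv2) and the standard library are available. Lean on these libraries where they do the work, as an engineer would, in place of code of your own. Each camera call takes 0.05 s, during which the arm holds its last target.

## Working session

There is one attempt and no reset: what is moved stays moved. The work goes in short steps, Python scripts to look and compute and a tool call to move; the robot and the scene stay as the last step left them, time stands still between calls to the robot, and variables do not carry over. Pictures are saved under pics/ and viewed, and the job is handed in when it is done.

Besides the shell and the picture viewer there is one more tool, called after "Emit:" as name(argument=value, ...), one argument or row to a line, values as JSON. apply_moves: Moves the arm, as the interface text tells. Its arguments: {"type":"object","properties":{"series":{"type":"array","items":{"type":"array","items":{"type":"array","items":{"type":"number","minimum":-1,"maximum":1}}}},"squeeze":{"type":"number"}},"required":["series"]}

```bash
ls; mkdir -p pics
cat > h.py <<'E'
import numpy as np, cv2, json
from plant import status, vision, ticket
def snap(name,tag):
    s=status.state(); d=vision.snapshot(name)
    cv2.imwrite(f'pics/{tag}.png',d['color'][:,:,::-1])
    np.savez(f'{tag}.npz',pos=s['tool_pos'],rot=s['ee_rot'],**d)
    return d
E
python3 - <<'E'
from h import *
print(status.state())
for n in ('scene','top','wrist'):
    d=snap(n,n+'1'); print({k:np.array(v).tolist() for k,v in d.items() if k!='color'})
E
```

```text
pics
{'clock': 0.0, 'joints': array([-8.45367018e-01,  3.85572357e-01,  6.61649404e-03, -5.10347572e-04,
       -1.19399679e+00, -2.58582212e-01]), 'joint_vel': array([-0.00042016, -0.00051555,  0.00049778, -0.00168755, -0.00101144,
        0.00018175]), 'effort': array([ 3.17930226e-04, -3.90665460e+01,  1.87401795e+01,  4.21976388e+00,
        1.10035259e-02, -1.99265887e-04]), 'tool_pos': array([ 281.22636789, -557.92441712,  403.64428747]), 'ee_rot': array([0.04214807, 1.56858844, 2.0796032 ]), 'contact_force': array([-0.74479127, -0.2922014 , -0.35090256]), 'torque': array([-0.0294354 , -0.0753113 ,  0.00344013]), 'width': 87.01427412026804}
{'vertical_fov': 43.729603964477526, 'cx': 283.42387145590396, 'cy': 210.27380898850984, 'R': [[0.5412135895658763, 0.8407580158968248, -0.014622215100800341], [0.6276209905524996, -0.4154633968313954, -0.6583935434914422], [-0.5596246444601224, 0.3471543238943642, -0.752531815084471]], 't': [-302.1772389650671, -257.61265606611454, 1659.6789389742949]}
{'vertical_fov': 51.482755115968864, 'cx': 283.6600966953619, 'cy': 199.12899908229926, 'R': [[0.0019946006793483935, -0.9998946252856582, 0.014379147853169202], [-0.9961311598052411, -0.0032499865532113997, -0.08781884793407929], [0.08785632608523386, -0.014148353694239568, -0.9960326751942166]], 't': [-7.57296125043313, 526.6013877842523, 1440.0163427334398]}
{'vertical_fov': 64.64887616797817, 'cx': 288.70197765517594, 'cy': 210.64001996285913, 'T_tool_cam': [[-0.0008711184264561434, -0.2944130326066864, 0.9556778784632513, 20.109465777615355], [-9.7891467898027e-05, -0.955678211385133, -0.2944132243989278, 82.19098843450425], [0.9999996157849002, -0.00035002149512652035, 0.0008036883757701757, 0.17110701990197263], [0.0, 0.0, 0.0, 1.0]]}
```

View pics/scene1.png

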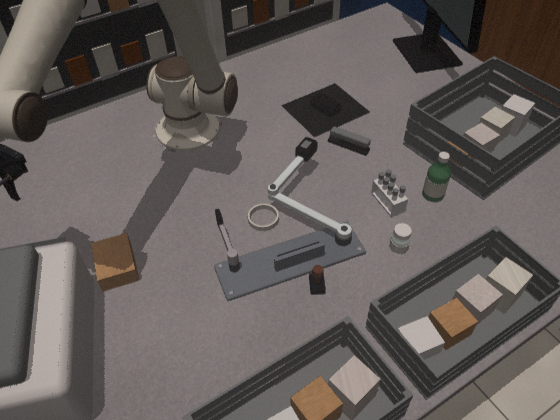

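View pics/top1.png

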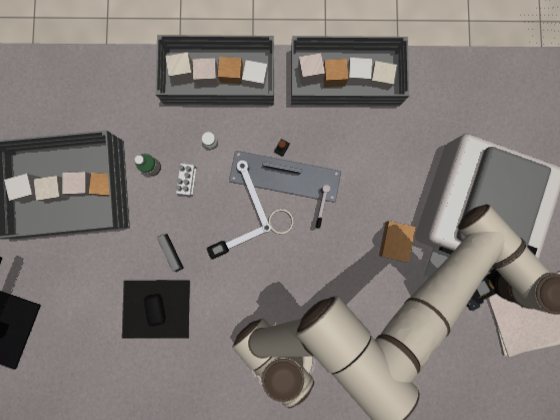

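View pics/wrist1.png

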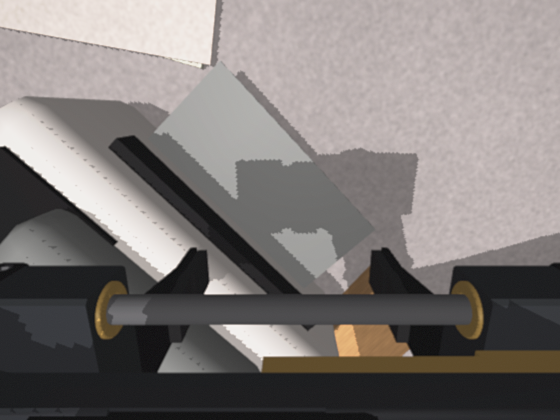

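The scene view shows the shoulder near (344,230), the elbow at (273,188), the head at (306,150) and the catch pivot at (233,258). In the top view the same points are at (242,166), (266,228), (217,250) and (326,188). I'll enlarge both views.

Run:
```python
import cv2
a=cv2.imread('pics/top1.png')[120:280,130:350]; cv2.imwrite('pics/topz.png',cv2.resize(a,None,fx=3.6,fy=3.6,interpolation=cv2.INTER_CUBIC))
a=cv2.imread('pics/scene1.png')[130:305,200:420]; cv2.imwrite('pics/scz.png',cv2.resize(a,None,fx=3.4,fy=3.4,interpolation=cv2.INTER_CUBIC))
```

```text
(no output)
```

View pics/topz.png

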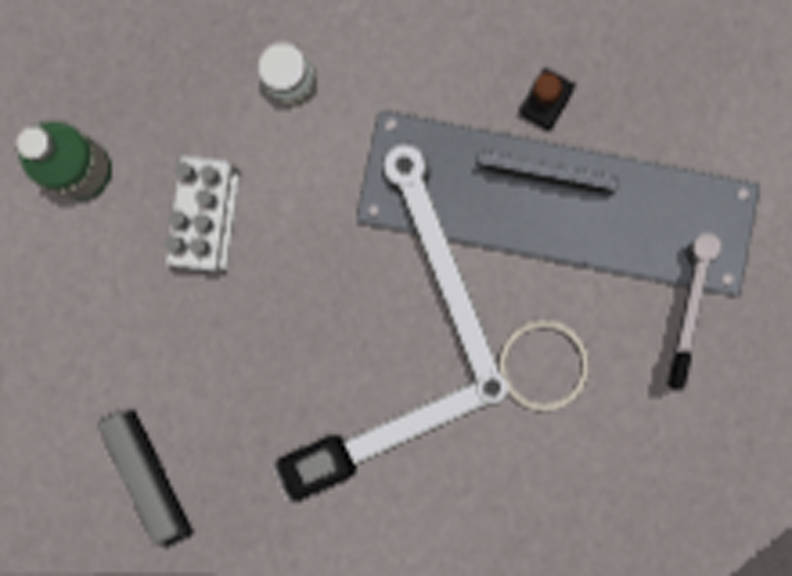

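View pics/scz.png

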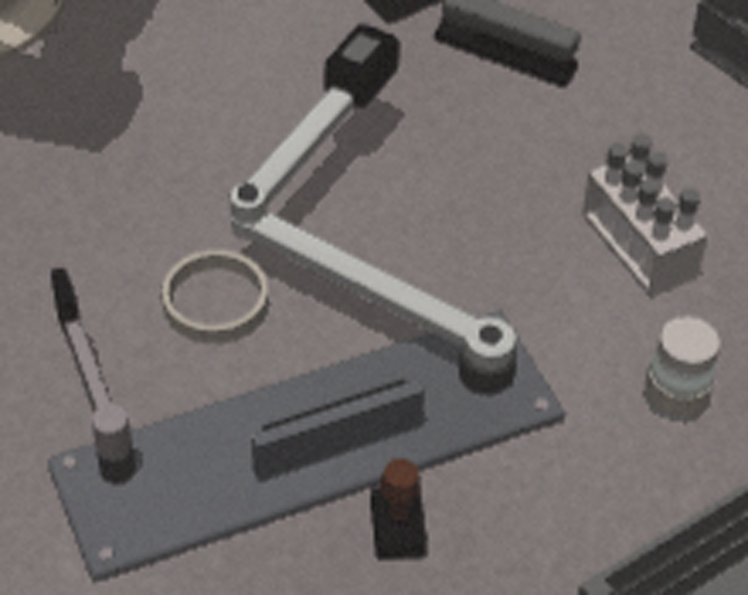

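```bash
cat >> h.py <<'E'
def cam(tag):
    d=dict(np.load(f'{tag}.npz')); f=210/np.tan(np.radians(float(d['vertical_fov']))/2)
    K=np.array([[f,0,float(d['cx'])],[0,f,float(d['cy'])],[0,0,1]])
    if 'R' in d: R,t=d['R'],d['t']
    else:
        from scipy.spatial.transform import Rotation as Ro
        T=np.eye(4);T[:3,:3]=Ro.from_euler('xyz',d['rot']).as_matrix();T[:3,3]=d['pos']
        M=np.linalg.inv(T@d['T_tool_cam']);R,t=M[:3,:3],M[:3,3]
    return K,R,t
def tri(obs):
    A=[];b=[]
    for tag,uv in obs:
        K,R,t=cam(tag);r=R.T@np.linalg.inv(K)@[*uv,1];r/=np.linalg.norm(r);c=-R.T@t
        P=np.eye(3)-np.outer(r,r);A.append(P);b.append(P@c)
    A=np.vstack(A);b=np.hstack(b);x=np.linalg.lstsq(A,b,rcond=None)[0]
    return x,np.linalg.norm(A@x-b)
def onz(tag,uv,z):
    K,R,t=cam(tag);r=R.T@np.linalg.inv(K)@[*uv,1];c=-R.T@t
    return c+r*(z-c[2])/r[2]
E
python3 - <<'E'
from h import *
T=lambda u,v:((u+.5)/3.6-.5+130,(v+.5)/3.6-.5+120)
S=lambda u,v:((u+.5)/3.4-.5+200,(v+.5)/3.4-.5+130)
P={'elbow':((491,387),(247,192)),'shoulder':((404,164),(490,333)),'pivot':((708,244),(111,411)),'head':((316,466),(364,47)),'grip':((682,356),(60,272)),
'h1':((390,125),(541,404)),'h3':((743,194),(105,552)),'h4':((728,280),(69,461)),'knob':((547,84),(400,470)),'jar':((282,66),(690,340))}
for k,(a,b) in P.items():
    x,e=tri([('top1',T(*a)),('scene1',S(*b))]); print(k,x.round(1),round(e,1))
for k,a in dict(h1=(390,125),h2=(373,210),h3=(743,194),h4=(728,280),c1=(378,111),c2=(359,223),c3=(758,184),c4=(740,295)).items(): print(k,onz('top1',T(*a),12).round(1))
for k,a in dict(tapeL=(501,365),tapeR=(587,365),tapeT=(544,322),tapeB=(544,408)).items(): print(k,onz('top1',T(*a),10).round(1))
for k,a in dict(stapA=(120,415),stapB=(172,535),rack1=(183,158),rack2=(228,165),rack3=(168,262),rack4=(213,270)).items(): print(k,onz('top1',T(*a),60).round(1))
for k,a in dict(pm1=(386,222),pm2=(414,228),pm3=(410,262),pm4=(384,258)).items(): print(k,onz('top1',a,50).round(1))
E
```

```text
elbow [430.7  50.1  84. ] 1.4
shoulder [634.  131.4  64.9] 0.6
pivot [ 559.3 -142.4   88. ] 0.3
head [362.3 203.1 106.3] 1.8
grip [ 456.  -118.9  121.1] 5.1
h1 [679.3 149.   16.2] 0.8
h3 [ 614.8 -184.4   17.4] 0.6
h4 [ 533.3 -169.2   18.4] 0.3
knob [705.3   0.8  79.1] 1.5
jar [722.9 243.3  72.1] 0.2
h1 [680.4 149.8  12. ]
h2 [599.1 164.9  12. ]
h3 [ 615.8 -184.7   12. ]
h4 [ 534.  -169.9   12. ]
c1 [693.8 161.3  12. ]
c2 [586.7 177.9  12. ]
c3 [ 625.4 -199.    12. ]
c4 [ 519.8 -181.1   12. ]
tapeL [453.5  43.6  10. ]
tapeR [453.7 -37.   10. ]
tapeT [493.9   3.4  10. ]
tapeB [413.4   3.2  10. ]
stapA [405.8 385.   60. ]
stapB [298.9 335.9  60. ]
rack1 [639.8 333.8  60. ]
rack2 [633.5 292.7  60. ]
rack3 [544.2 345.2  60. ]
rack4 [537.1 304.3  60. ]
pm1 [ 449.7 -343.1   50. ]
pm2 [ 430.2 -435.2   50. ]
pm3 [ 319.2 -419.4   50. ]
pm4 [ 332.1 -334.3   50. ]
```

```bash
cat >> h.py <<'E'
from scipy.spatial.transform import Rotation as Ro
def plan(wps):
    """wps: list of (tipx,tipy,tipz,yawz_deg or None): heading of tool z axis in world"""
    s=status.state();R=Ro.from_euler('xyz',s['ee_rot']).as_matrix();p=s['tool_pos']
    tip=p+R@[182,0,0]
    h=np.degrees(np.arctan2(R[1,2],R[0,2]))
    print('t',round(s['clock'],2),'tip',tip.round(1),'zhead',h.round(1),'F',s['contact_force'].round(1),'w',round(s['width'],1),'j6',s['joints'][5].round(2),'x-axis',R[:,0].round(3))
    out=[]
    for w in wps:
        d=R.T@(np.array(w[:3])-tip)/500
        tn=0
        if len(w)>3: tn=-((w[3]-h+180)%360-180)/360   # down axis
        out.append([*d.round(3).tolist(),round(tn,3),1])
    print(out)
E
python3 - <<'E'
from h import *
plan([(281,-558,222),(330,-510,225),(380,-460,225),(415,-410,225),(440,-355,225)])
E
```

```text
t 0.15 tip [ 281.1 -557.7  221.9] zhead 116.7 F [ 0.3 -1.2  0.2] w 86.8 j6 -0.26 x-axis [-0.001  0.001 -1.   ]
[[-0.0, 0.0, -0.0, 0, 1], [-0.006, -0.13, 0.041, 0, 1], [-0.006, -0.265, 0.086, 0, 1], [-0.006, -0.372, 0.143, 0, 1], [-0.006, -0.466, 0.219, 0, 1]]
```

Emit:
apply_moves(
  series=[
    [[-0.006,-0.1,0.03,0,1],[-0.006,-0.2,0.066,0,1],[-0.006,-0.3,0.1,0,1],[-0.006,-0.4,0.16,0,1],[-0.006,-0.466,0.219,0,1]],
  ],
  squeeze=20,
)

```text
clock: 0.78
tool_pos: [441.3, -353.5, 406.5]
ee_rot: [0.154, 1.568, 2.193]
contact_force: [0.3, 0.3, -0.0]
width: 44.7
```

Run:
```python
from h import *
plan([(450,-295,225),(455,-235,225),(450,-175,225),(440,-115,225),(425,-60,225)])
```

```text
t 0.78 tip [ 441.  -353.2  224.5] zhead 116.8 F [ 0.3  0.3 -0. ] w 44.7 j6 -0.71 x-axis [-0.001  0.002 -1.   ]
[[-0.001, -0.068, 0.096, 0, 1], [-0.0, -0.132, 0.198, 0, 1], [-0.0, -0.177, 0.31, 0, 1], [-0.0, -0.213, 0.426, 0, 1], [0.0, -0.236, 0.538, 0, 1]]
```

Emit:
apply_moves(
  series=[
    [[0,-0.068,0.096,0,1],[0,-0.132,0.198,0,1],[0,-0.177,0.31,0,1],[0,-0.213,0.426,0,1],[0,-0.236,0.538,0,1]],
  ],
)

```text
clock: 1.4
tool_pos: [424.8, -58.4, 407.0]
ee_rot: [0.084, 1.568, 2.123]
contact_force: [0.9, 0.5, 0.9]
width: 1.5
```

Run:
```python
from h import *
plan([(405,-10,225),(385,40,225),(365,80,200),(350,105,170),(345,120,150)])
snap('wrist','w2');snap('top','top2')
```

```text
t 1.4 tip [424.6 -58.  225. ] zhead 116.8 F [0.9 0.5 0.9] w 1.5 j6 -1.35 x-axis [-0.001  0.002 -1.   ]
[[0.0, -0.008, 0.103, 0, 1], [0.0, -0.018, 0.211, 0, 1], [0.051, -0.018, 0.3, 0, 1], [0.111, -0.014, 0.358, 0, 1], [0.151, -0.019, 0.389, 0, 1]]
```

View pics/w2.png

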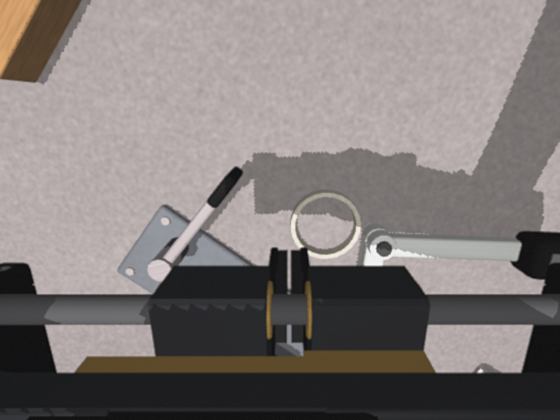

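The wrist view shows the elbow pin at (384,248), the catch pivot at (159,268) and the grip top near (237,171). I'll use these to cross-check the earlier positions.

Run:
```python
from h import *
for k,uv,z in (('elbow',(384,248),83),('pivot',(159,268),87),('grip',(237,171),96),('headcorner',(520,240),76)): print(k,onz('w2',uv,z).round(1))
```

```text
elbow [426.4  49.9  83. ]
pivot [ 544.9 -141.3   87. ]
grip [ 418.7 -111.4   96. ]
headcorner [358.9 171.4  76. ]
```

Emit:
apply_moves(
  series=[
    [[0,-0.008,0.103,0,1],[0,-0.018,0.211,0,1],[0.05,-0.018,0.3,0,1],[0.11,-0.014,0.358,0,1],[0.15,-0.019,0.389,0,1]],
  ],
)

```text
clock: 2.12
tool_pos: [342.5, 121.3, 331.9]
ee_rot: [0.131, 1.568, 2.178]
contact_force: [1.3, 0.0, -0.4]
width: 0.2
```

Run:
```python
from h import *
plan([])
snap('wrist','w3');snap('scene','s3');snap('top','top3')
```

```text
t 2.12 tip [342.2 121.7 149.9] zhead 117.3 F [ 1.3  0.  -0.4] w 0.2 j6 -1.89 x-axis [-0.002  0.003 -1.   ]
[]
```

View pics/s3.png

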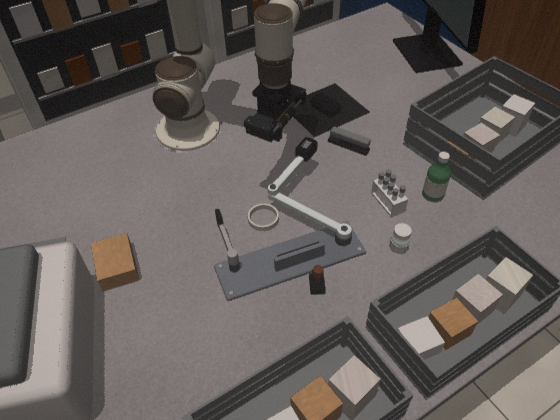

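View pics/top3.png

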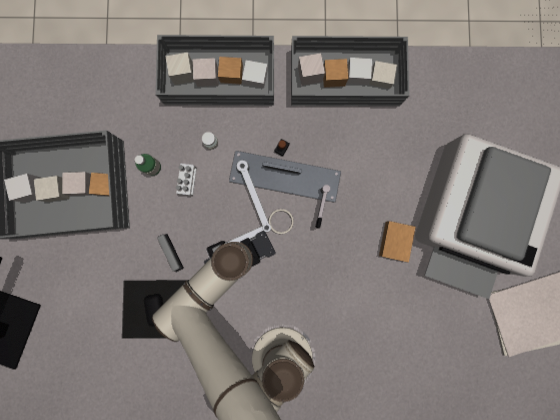

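```bash
cat >> h.py <<'E'
E=np.array([430,50.]);
def fold(phis,r=95,z=62,head=117.3,E=E,inner=0):
    w=[]
    for p in phis:
        a=np.radians(p);th=np.radians(head-p);d=9.5*abs(np.cos(th))+15*abs(np.sin(th))
        c=E+r*np.array([np.cos(a),np.sin(a)])+(11+d)*np.array([-np.sin(a),np.cos(a)])
        w.append((*c,z,head))
    return w
E
python3 - <<'E'
from h import *
plan([(342,122,105),(342,122,62)]+fold([114,109,104]))
E
```

```text
t 2.27 tip [342.8 121.2 150.4] zhead 117.3 F [-0.5 -0.7 -0.1] w 1.0 j6 -1.88 x-axis [-0.003  0.001 -1.   ]
[[0.091, 0.001, 0.002, 0, 1], [0.177, 0.0, 0.002, 0, 1], [0.177, -0.058, -0.015, np.float64(-0.0), 1], [0.177, -0.073, -0.012, np.float64(-0.0), 1], [0.177, -0.088, -0.011, np.float64(-0.0), 1]]
```

Emit:
apply_moves(
  series=[
    [[0.09,0,0,0,1],[0.176,0,0,0,1],[0.176,-0.045,-0.012,0,1],[0.176,-0.073,-0.012,0,1],[0.176,-0.088,-0.011,0,1]],
  ],
)

```text
clock: 2.9
tool_pos: [385.6, 136.2, 244.8]
ee_rot: [0.56, 1.568, 2.605]
contact_force: [-1.7, -0.8, -0.7]
width: 0.1
```

Run:
```python
from h import *
plan(fold([98,92,86,80,74]))
snap('wrist','w4')
```

```text
t 2.9 tip [385.2 136.4  62.8] zhead 117.2 F [-1.7 -0.8 -0.7] w 0.1 j6 -1.83 x-axis [-0.002  0.001 -1.   ]
[[0.002, -0.016, 0.001, np.float64(-0.0), 1], [0.002, -0.035, -0.001, np.float64(-0.0), 1], [0.002, -0.053, -0.004, np.float64(-0.0), 1], [0.001, -0.072, -0.01, np.float64(-0.0), 1], [0.001, -0.09, -0.018, np.float64(-0.0), 1]]
```

View pics/w4.png

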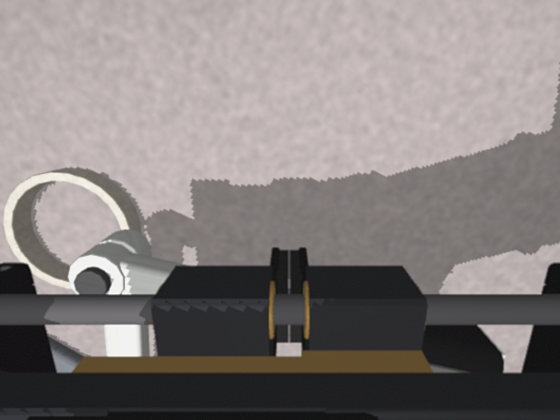

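The wrist view shows the finger against the outer bar's unfolded side, with the elbow pin at (93,280). Contact is made, so I'll carry on folding.

Emit:
apply_moves(
  series=[
    [[0.001,-0.016,0.001,0,1],[0.001,-0.035,-0.001,0,1],[0.001,-0.053,-0.004,0,1],[0.001,-0.072,-0.01,0,1],[0.001,-0.09,-0.018,0,1]],
  ],
)

```text
clock: 3.58
tool_pos: [430.9, 149.6, 244.4]
ee_rot: [-0.195, 1.568, 1.851]
contact_force: [-2.0, -0.9, 0.1]
width: 0.5
```

Run:
```python
from h import *
plan(fold([69,64,59,54,49]))
snap('top','top5');snap('scene','s5')
a=cv2.imread('pics/top5.png')[120:280,130:350];b=cv2.imread('pics/s5.png')[130:290,200:420]
cv2.imwrite('pics/c5.png',cv2.resize(np.vstack([a,b]),None,fx=1.85,fy=1.85,interpolation=cv2.INTER_CUBIC))
```

```text
t 3.58 tip [430.8 150.1  62.4] zhead 117.2 F [-2.  -0.9  0.1] w 0.5 j6 -1.78 x-axis [-0.001  0.003 -1.   ]
[[0.001, -0.011, -0.008, np.float64(-0.0), 1], [0.001, -0.025, -0.018, np.float64(-0.0), 1], [0.001, -0.038, -0.028, np.float64(-0.0), 1], [0.001, -0.051, -0.041, np.float64(-0.0), 1], [0.001, -0.062, -0.054, np.float64(-0.0), 1]]
```

View pics/c5.png

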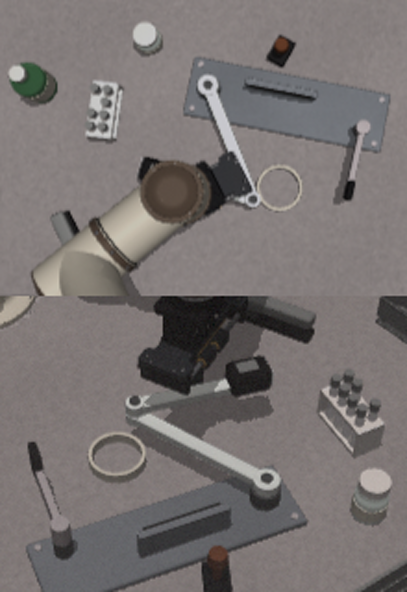

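The outer segment is folding and the inner one hasn't moved: the elbow is unchanged at (252,199) in the composite. I'll continue.

Emit:
apply_moves(
  series=[
    [[0.001,-0.011,-0.008,0,1],[0.001,-0.025,-0.018,0,1],[0.001,-0.038,-0.028,0,1],[0.001,-0.051,-0.041,0,1],[0.001,-0.062,-0.054,0,1]],
  ],
)

```text
clock: 4.3
tool_pos: [472.3, 140.1, 244.2]
ee_rot: [-0.908, 1.566, 1.138]
contact_force: [-1.0, 0.7, -0.1]
width: 0.5
```

Run:
```python
from h import *
plan(fold([44,39,34,30,27]))
snap('scene','s6')
b=cv2.imread('pics/s6.png')[130:290,200:420]
cv2.imwrite('pics/c6.png',cv2.resize(b,None,fx=3,fy=3,interpolation=cv2.INTER_CUBIC))
```

```text
t 4.3 tip [472.7 140.8  62.2] zhead 117.2 F [-1.   0.7 -0.1] w 0.5 j6 -1.71 x-axis [ 0.002  0.004 -1.   ]
[[0.0, -0.007, -0.014, np.float64(-0.0), 1], [0.0, -0.016, -0.03, np.float64(-0.0), 1], [0.0, -0.023, -0.046, np.float64(-0.0), 1], [0.0, -0.028, -0.06, np.float64(-0.0), 1], [0.0, -0.031, -0.071, np.float64(-0.0), 1]]
```

View pics/c6.png

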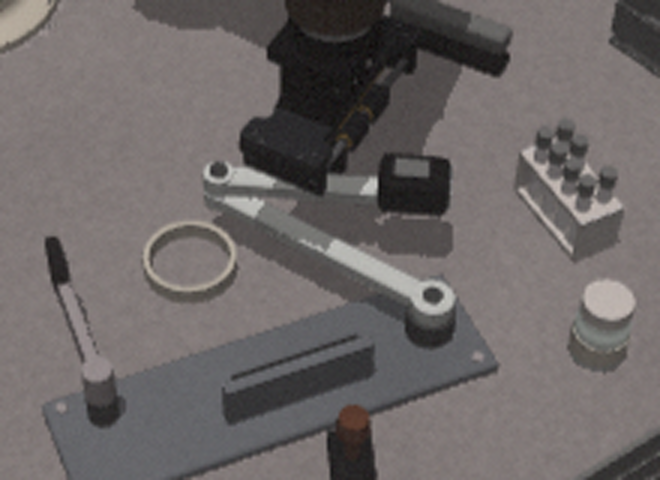

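It's folding well, with the elbow pin at (218,170) and the head at (412,182). Next I bring it close to the fold stop.

Emit:
apply_moves(
  series=[
    [[0,-0.007,-0.014,0,1],[0,-0.016,-0.03,0,1],[0,-0.023,-0.046,0,1],[0,-0.028,-0.06,0,1],[0,-0.031,-0.071,0,1]],
  ],
)

```text
clock: 4.97
tool_pos: [503.6, 115.2, 244.3]
ee_rot: [-1.118, 1.565, 0.927]
contact_force: [-2.1, 0.5, 0.7]
width: -0.0
```

Run:
```python
from h import *
plan(fold([25,24,23,22,21]))
snap('scene','s7');snap('top','top7')
a=cv2.imread('pics/top7.png')[140:280,170:350];b=cv2.imread('pics/s7.png')[150:290,220:400]
cv2.imwrite('pics/c7.png',cv2.resize(np.hstack([a,b]),None,fx=2.2,fy=2.2,interpolation=cv2.INTER_CUBIC))
```

```text
t 4.97 tip [504.2 116.1  62.3] zhead 117.2 F [-2.1  0.5  0.7] w -0.0 j6 -1.63 x-axis [ 0.003  0.005 -1.   ]
[[0.001, 0.001, -0.004, np.float64(-0.0), 1], [0.001, -0.0, -0.007, np.float64(-0.0), 1], [0.001, -0.001, -0.01, np.float64(-0.0), 1], [0.001, -0.002, -0.013, np.float64(-0.0), 1], [0.001, -0.002, -0.017, np.float64(-0.0), 1]]
```

View pics/c7.png

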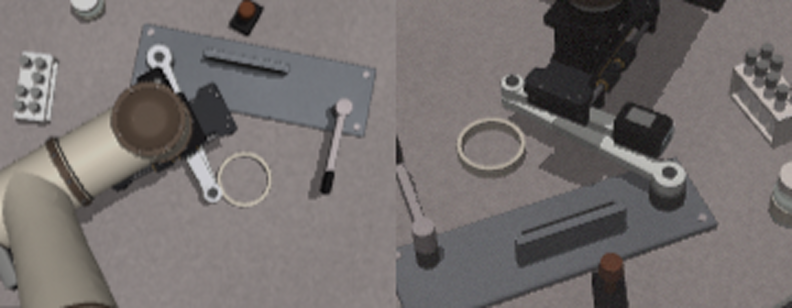

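Emit:
apply_moves(
  series=[
    [[0.001,0,-0.004,0,1],[0.001,0,-0.008,0,1],[0.001,-0.001,-0.012,0,1],[0.001,-0.002,-0.015,0,1],[0.001,-0.002,-0.018,0,1]],
  ],
)

```text
clock: 5.7
tool_pos: [509.0, 107.7, 244.1]
ee_rot: [-1.251, 1.564, 0.794]
contact_force: [-0.2, 1.5, 2.1]
width: 0.2
```

Run:
```python
from h import *
plan(fold([20.5,20,19.5,19,18.5]))
snap('scene','s8');snap('top','top8')
b=cv2.imread('pics/s8.png')[150:290,220:400]
cv2.imwrite('pics/c8.png',cv2.resize(b,None,fx=4,fy=4,interpolation=cv2.INTER_CUBIC))
```

```text
t 5.7 tip [509.8 108.6  62.1] zhead 117.2 F [-0.2  1.5  2.1] w 0.2 j6 -1.61 x-axis [ 0.005  0.005 -1.   ]
[[0.0, 0.001, 0.0, np.float64(-0.0), 1], [0.0, 0.0, -0.001, np.float64(-0.0), 1], [0.0, 0.0, -0.003, np.float64(-0.0), 1], [0.0, -0.0, -0.004, np.float64(-0.0), 1], [0.0, -0.001, -0.006, np.float64(-0.0), 1]]
```

View pics/c8.png

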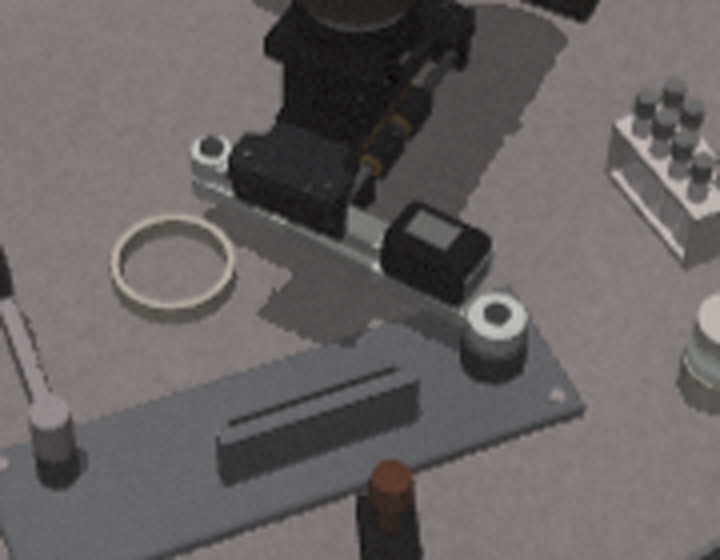

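Emit:
apply_moves(
  series=[
    [[0,0,-0.002,0,1],[0,0,-0.004,0,1],[0,0,-0.006,0,1],[0,0,-0.008,0,1],[0,0,-0.008,0,1]],
  ],
)

```text
clock: 6.42
tool_pos: [510.7, 104.0, 244.0]
ee_rot: [-1.228, 1.564, 0.817]
contact_force: [-2.2, 3.0, 2.5]
width: 0.6
```

Run:
```python
from h import *
plan([])
snap('scene','s9');snap('top','top9')
b=cv2.imread('pics/s9.png')[150:290,220:400]
cv2.imwrite('pics/c9.png',cv2.resize(b,None,fx=4,fy=4,interpolation=cv2.INTER_CUBIC))
```

```text
t 6.42 tip [511.5 104.9  62. ] zhead 117.2 F [-2.2  3.   2.5] w 0.6 j6 -1.61 x-axis [ 0.004  0.005 -1.   ]
[]
```

View pics/c9.png

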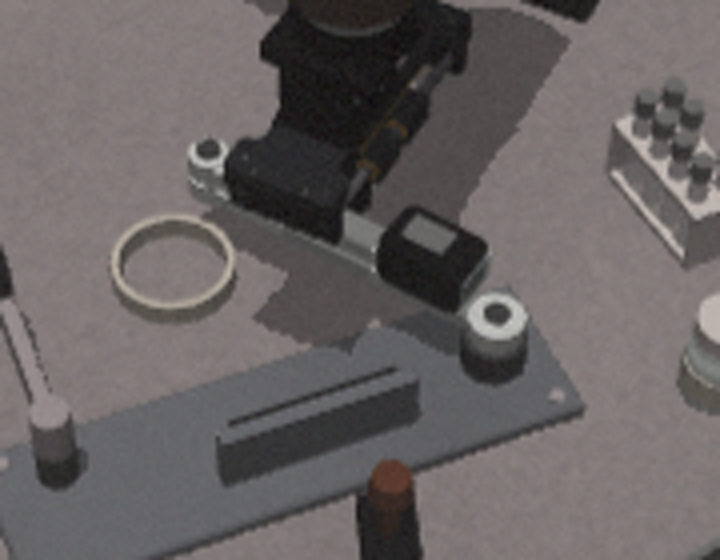

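The elbow shifted slightly, from (210,147) to (207,150), and the head sits squarely over the inner bar. So the outer is on its fold stop and the pair is starting to move together. Now I swing it home.

```bash
cat >> h.py <<'E'
S=np.array([634,131.4])
def swing(thdeg,r=125,z=62,off=26,dirhome=-100.9):
    w=[]
    for t in thdeg:
        a=np.radians(dirhome-t);c=S+r*np.array([np.cos(a),np.sin(a)])+off*np.array([np.sin(a),-np.cos(a)])
        w.append((*c,z,dirhome-t-90))
    return w
E
python3 - <<'E'
from h import *
for t in (58,56,54): print(swing([t]))
plan(swing([52,48,44,40,36]))
E
```

```text
[(np.float64(508.02089113569247), np.float64(110.65719089045633), 62, -248.9)]
[(np.float64(508.82154780309025), np.float64(106.27321935492), 62, -246.9)]
[(np.float64(509.77471513222736), np.float64(101.91986093111586), 62, -244.9)]
t 6.53 tip [511.5 104.9  62. ] zhead 117.2 F [-3.   3.3  2.3] w 0.5 j6 -1.61 x-axis [ 0.004  0.005 -1.   ]
[[-0.0, 0.008, -0.012, np.float64(0.0), 1], [-0.0, 0.011, -0.03, np.float64(-0.011), 1], [-0.0, 0.013, -0.048, np.float64(-0.022), 1], [-0.0, 0.013, -0.065, np.float64(-0.033), 1], [-0.0, 0.013, -0.083, np.float64(-0.044), 1]]
```

Emit:
apply_moves(
  series=[
    [[0,0.004,-0.012,0,1],[0,0.008,-0.03,-0.011,1],[0,0.011,-0.048,-0.022,1],[0,0.012,-0.065,-0.033,1],[0,0.013,-0.083,-0.044,1]],
  ],
)

```text
clock: 7.15
tool_pos: [524.5, 64.0, 244.0]
ee_rot: [-1.612, 1.562, 0.712]
contact_force: [-0.9, 4.7, 0.4]
width: 0.8
```

Run:
```python
from h import *
plan(swing([32,28,24,20,16]))
snap('scene','s10')
b=cv2.imread('pics/s10.png')[150:290,220:400]
cv2.imwrite('pics/c10.png',cv2.resize(b,None,fx=4,fy=4,interpolation=cv2.INTER_CUBIC))
```

```text
t 7.15 tip [525.7  65.   62. ] zhead 133.2 F [-0.9  4.7  0.4] w 0.8 j6 -1.24 x-axis [ 0.006  0.006 -1.   ]
[[0.0, 0.004, -0.017, np.float64(-0.011), 1], [0.0, 0.006, -0.034, np.float64(-0.022), 1], [0.0, 0.007, -0.052, np.float64(-0.033), 1], [0.0, 0.006, -0.07, np.float64(-0.044), 1], [0.0, 0.004, -0.088, np.float64(-0.055), 1]]
```

View pics/c10.png

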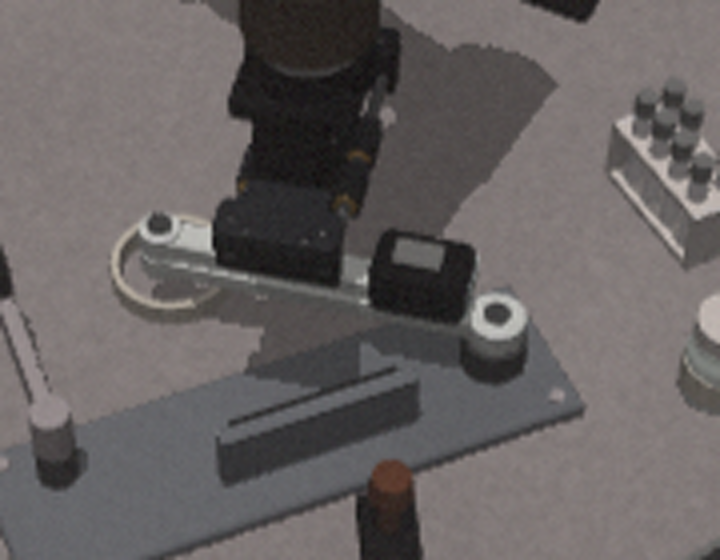

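The folded pair is swinging together above the tape ring, with the elbow at (160,224) and the tape still in place.

Emit:
apply_moves(
  series=[
    [[0,0.004,-0.017,-0.011,1],[0,0.006,-0.034,-0.022,1],[0,0.007,-0.052,-0.033,1],[0,0.006,-0.07,-0.044,1],[0,0.004,-0.088,-0.055,1]],
  ],
)

```text
clock: 7.82
tool_pos: [553.1, 29.5, 243.7]
ee_rot: [-1.855, 1.565, 0.817]
contact_force: [-1.6, 4.1, 0.5]
width: 0.4
```

Run:
```python
from h import *
plan(swing([13,10,7,5,3]))
snap('scene','s11')
b=cv2.imread('pics/s11.png')[150:290,220:400]
cv2.imwrite('pics/c11.png',cv2.resize(b,None,fx=4,fy=4,interpolation=cv2.INTER_CUBIC))
```

```text
t 7.83 tip [553.8  30.3  61.7] zhead 153.1 F [-1.6  4.1  0.5] w 0.4 j6 -0.81 x-axis [ 0.004  0.004 -1.   ]
[[-0.001, -0.0, -0.013, np.float64(-0.008), 1], [-0.001, 0.001, -0.026, np.float64(-0.017), 1], [-0.001, 0.002, -0.039, np.float64(-0.025), 1], [-0.001, 0.002, -0.048, np.float64(-0.031), 1], [-0.001, 0.002, -0.057, np.float64(-0.036), 1]]
```

View pics/c11.png

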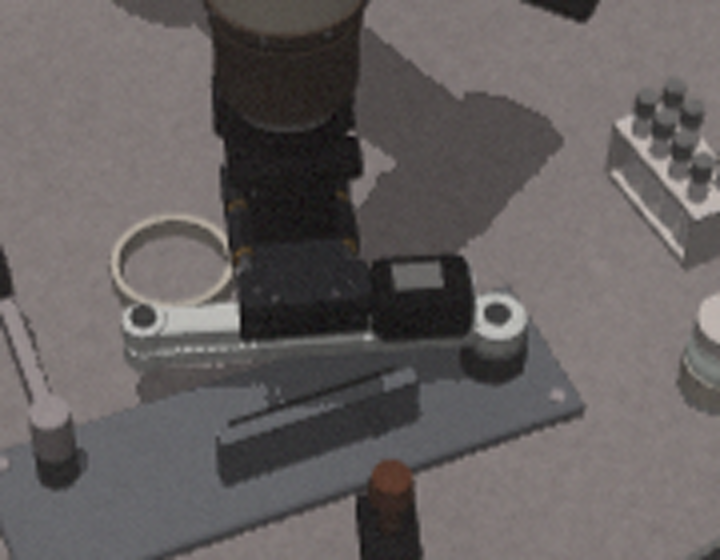

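The pair is nearly over the plate, with the elbow at (143,317). Bystanders haven't moved. I'll go in slower.

Emit:
apply_moves(
  series=[
    [[0,0,-0.012,-0.008,1],[0,0.001,-0.024,-0.017,1],[0,0.002,-0.035,-0.025,1],[0,0.002,-0.044,-0.031,1],[0,0.002,-0.052,-0.036,1]],
  ],
)

```text
clock: 8.5
tool_pos: [575.6, 15.7, 243.3]
ee_rot: [-1.647, 1.568, 1.252]
contact_force: [-4.1, 0.4, 2.0]
width: 0.6
```

Run:
```python
from h import *
plan(swing([2,1,0,-1,-2]))
```

```text
t 8.5 tip [575.8  16.1  61.3] zhead 166.1 F [-4.1  0.4  2. ] w 0.6 j6 -0.55 x-axis [ 0.001  0.002 -1.   ]
[[-0.001, -0.001, -0.01, np.float64(-0.003), 1], [-0.001, -0.0, -0.014, np.float64(-0.006), 1], [-0.001, 0.001, -0.019, np.float64(-0.008), 1], [-0.001, 0.001, -0.023, np.float64(-0.011), 1], [-0.001, 0.002, -0.028, np.float64(-0.014), 1]]
```

Emit:
apply_moves(
  series=[
    [[-0.001,0,-0.006,-0.003,1],[-0.001,0,-0.01,-0.006,1],[-0.001,0,-0.014,-0.008,1],[-0.001,0,-0.017,-0.008,1],[-0.001,0,-0.02,-0.008,1]],
  ],
)

```text
clock: 9.12
tool_pos: [585.0, 13.0, 243.4]
ee_rot: [-0.991, 1.569, 1.958]
contact_force: [-5.1, -2.1, -0.8]
width: 0.7
```

Run:
```python
from h import *
plan(swing([0,-1,-2]))
snap('scene','s12')
b=cv2.imread('pics/s12.png')[150:290,220:400]
cv2.imwrite('pics/c12.png',cv2.resize(b,None,fx=4,fy=4,interpolation=cv2.INTER_CUBIC))
```

```text
t 9.12 tip [584.9  13.3  61.4] zhead 169.0 F [-5.1 -2.1 -0.8] w 0.7 j6 -0.49 x-axis [-0.001  0.002 -1.   ]
[[-0.001, -0.0, 0.0, np.float64(-0.0), 1], [-0.001, 0.0, -0.004, np.float64(-0.003), 1], [-0.001, 0.001, -0.009, np.float64(-0.006), 1]]
```

View pics/c12.png

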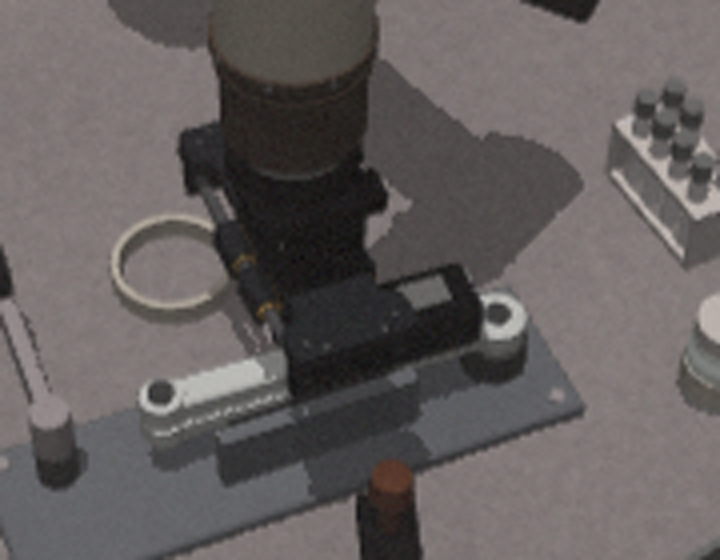

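The pair is almost on the stop. I'll press in 1 mm steps and watch the force.

Emit:
apply_moves(
  series=[
    [[-0.001,0,-0.002,0,1],[-0.001,0,-0.004,0,1],[-0.001,0,-0.006,0,1],[-0.001,0,-0.008,0,1],[-0.001,0,-0.008,0,1]],
  ],
)

```text
clock: 9.8
tool_pos: [589.3, 12.3, 243.8]
ee_rot: [-1.334, 1.569, 1.616]
contact_force: [-4.3, -0.2, -1.9]
width: 0.2
```

Run:
```python
from h import *
plan([])
```

```text
t 9.8 tip [589.3  12.7  61.8] zhead 169.0 F [-4.3 -0.2 -1.9] w 0.2 j6 -0.49 x-axis [-0.     0.002 -1.   ]
[]
```

Emit:
apply_moves(
  series=[
    [[0,0,-0.002,0,1],[0,0,-0.004,0,1],[0,0,-0.006,0,1],[0,0,-0.008,0,1],[0,0,-0.008,0,1]],
  ],
)

```text
clock: 10.42
tool_pos: [590.9, 12.2, 243.7]
ee_rot: [-0.097, 1.563, 2.851]
contact_force: [-12.6, 4.2, 5.8]
width: 0.4
```

Run:
```python
from h import *
plan([])
snap('scene','s13');snap('top','top13')
b=cv2.imread('pics/s13.png')[150:290,220:400]
cv2.imwrite('pics/c13.png',cv2.resize(b,None,fx=4,fy=4,interpolation=cv2.INTER_CUBIC))
```

```text
t 10.43 tip [589.5  12.6  61.8] zhead 168.9 F [-12.6   4.2   5.8] w 0.4 j6 -0.48 x-axis [-0.008  0.002 -1.   ]
[]
```

View pics/c13.png

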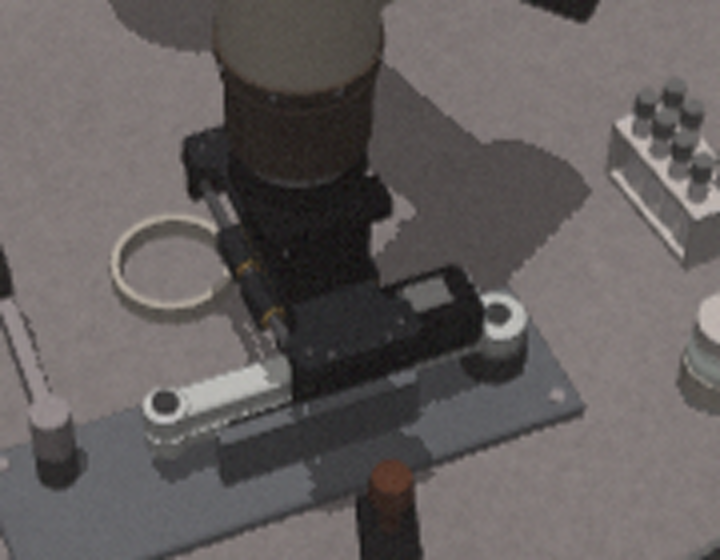

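The force rose to 13 N and the tip stalled, so the pair is on the back stop. I'll back off and look again.

Emit:
apply_moves(
  series=[
    [[0,0,0.02,0,1],[0,0,0.06,0,1],[-0.03,0,0.12,0,1],[-0.1,0.05,0.2,0,1],[-0.16,0.12,0.28,0,1]],
  ],
)

```text
clock: 11.15
tool_pos: [443.2, -19.6, 327.2]
ee_rot: [-1.454, 1.567, 1.498]
contact_force: [0.0, -0.6, 1.8]
width: 0.5
```

Run:
```python
from h import *
plan([])
snap('scene','s14');snap('top','top14');snap('wrist','w14')
a=cv2.imread('pics/top14.png')[120:280,200:350];b=cv2.imread('pics/s14.png')[150:310,200:370]
cv2.imwrite('pics/c14a.png',cv2.resize(a,None,fx=3.6,fy=3.6,interpolation=cv2.INTER_CUBIC))
cv2.imwrite('pics/c14b.png',cv2.resize(b,None,fx=3.6,fy=3.6,interpolation=cv2.INTER_CUBIC))
```

```text
t 11.15 tip [443.3 -19.  145.2] zhead 169.1 F [ 0.  -0.6  1.8] w 0.5 j6 -0.51 x-axis [ 0.     0.003 -1.   ]
[]
```

View pics/c14a.png

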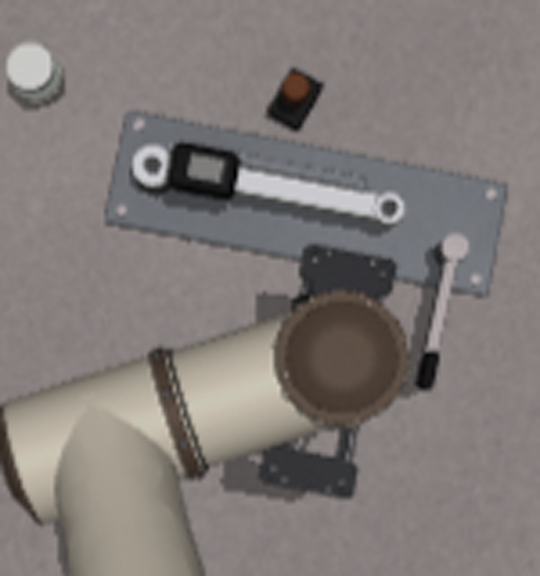

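View pics/c14b.png

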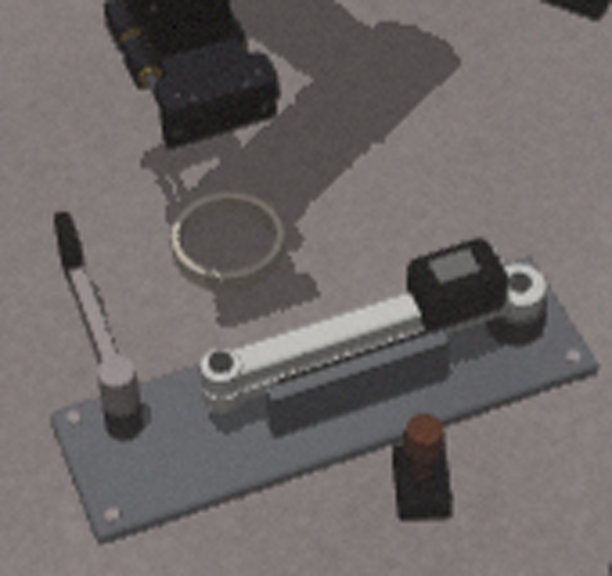

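View pics/w14.png

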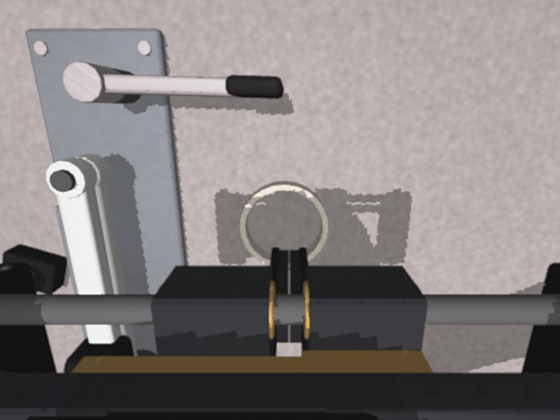

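The folded arm is home against the stop. In the wrist view the catch pivot top is at (82,81) and the grip spans (228,86) to (283,88). I'll triangulate these points.

Run:
```python
from h import *
T=lambda u,v:((u+.5)/3.6-.5+200,(v+.5)/3.6-.5+120)
C=lambda u,v:((u+.5)/3.6-.5+200,(v+.5)/3.6-.5+150)
P={}
for k,a,b,w in (('elbow',(389,207),(220,361),(62,180)),('pivot',(455,245),(117,372),(82,81)),('gripend',(427,387),(63,213),(283,88)),('gripin',(431,354),(71,263),(228,85))):
    o=[('top14',T(*a)),('scene1',C(*b)),('w14',w)]
    x,e=tri(o);y,e2=tri(o[:2]); z,e3=tri([o[0],o[2]]);P[k]=x;print(k,x.round(1),round(e,1),y.round(1),z.round(1))
dx=np.array([.9818,-.1896]);dy=np.array([.1896,.9818])
for k in P: r=P[k][:2]-S; print(k,'dock',r@dx,r@dy)
g=onz('w14',(256,86),96);p=onz('w14',(82,81),88);print(g,p,np.degrees(np.arctan2(*(g-p)[[1,0]])))
print(onz('top14',T(430,368),90))
```

```text
elbow [591.4 -83.1  81. ] 2.6 [592.6 -83.5  84.3] [594.1 -83.2  75.1]
pivot [ 557.4 -142.8   74.7] 3.3 [ 559.2 -143.1   78.8] [ 561.1 -144.5   64.1]
gripend [ 428.8 -113.3   94.7] 4.6 [ 431.5 -114.3   97.7] [ 426.8 -105.8  204.4]
gripin [ 460.5 -122.2   78.2] 3.0 [ 460.3 -122.5   78.1] [ 461.3 -121.4   74.6]
elbow dock -1.1793192391982945 -218.72746517409527
pivot dock -23.214881136409364 -283.76194748918385
gripend dock -155.0393488630714 -279.16010370026345
gripin dock -122.27000914388795 -281.8767124545969
[ 441.61246782 -116.2044563    96.        ] [ 547.69888142 -140.36738338   88.        ] 167.16883733166438
[ 448.19474666 -118.56396312   90.        ]
```

```bash
cat >> h.py <<'E'
PV=np.array([557.6,-143.])
def catch(phis,gap=0,r=112,z=58,head=169):
    w=[]
    for p in phis:
        a=np.radians(p);th=np.radians(head-p);d=9.5*abs(np.cos(th))+15*abs(np.sin(th))
        c=PV+r*np.array([np.cos(a),np.sin(a)])+(6+d+gap)*np.array([-np.sin(a),np.cos(a)])
        w.append((*c,z,head))
    return w
E
python3 - <<'E'
from h import *
plan([(441,-70,145),(439,-120,145)]+catch([167],30,z=140)+catch([167],30,z=98)+catch([167],30))
E
```

```text
t 11.3 tip [443.  -19.6 146.1] zhead 169.0 F [ 0.3 -0.4 -0. ] w 0.7 j6 -0.51 x-axis [ 0.003  0.005 -1.   ]
[[0.002, 0.1, -0.015, 0, 1], [0.001, 0.199, -0.031, 0, 1], [0.011, 0.283, -0.045, np.float64(-0.0), 1], [0.095, 0.283, -0.045, np.float64(-0.0), 1], [0.175, 0.284, -0.045, np.float64(-0.0), 1]]
```

Emit:
apply_moves(
  series=[
    [[0,0.1,-0.015,0,1],[0,0.2,-0.031,0,1],[0.005,0.284,-0.045,0,1],[0.09,0.284,-0.045,0,1],[0.174,0.284,-0.045,0,1]],
  ],
)

```text
clock: 11.92
tool_pos: [439.7, -164.4, 239.7]
ee_rot: [-2.523, 1.561, 0.425]
contact_force: [-0.2, -0.1, -0.8]
width: 0.3
```

Run:
```python
from h import *
plan(catch([165],12)+catch([164],2)+catch([161,156,151]))
snap('scene','s15')
b=cv2.imread('pics/s15.png')[150:310,180:370]
cv2.imwrite('pics/c15.png',cv2.resize(b,None,fx=3.6,fy=3.6,interpolation=cv2.INTER_CUBIC))
```

```text
t 11.93 tip [ 441.4 -163.6   57.7] zhead 168.9 F [-0.2 -0.1 -0.8] w 0.3 j6 -0.18 x-axis [ 0.009  0.004 -1.   ]
[[-0.0, -0.043, 0.007, np.float64(-0.0), 1], [-0.0, -0.067, 0.006, np.float64(-0.0), 1], [-0.0, -0.081, 0.007, np.float64(-0.0), 1], [-0.0, -0.099, 0.007, np.float64(-0.0), 1], [0.0, -0.117, 0.005, np.float64(-0.0), 1]]
```

View pics/c15.png

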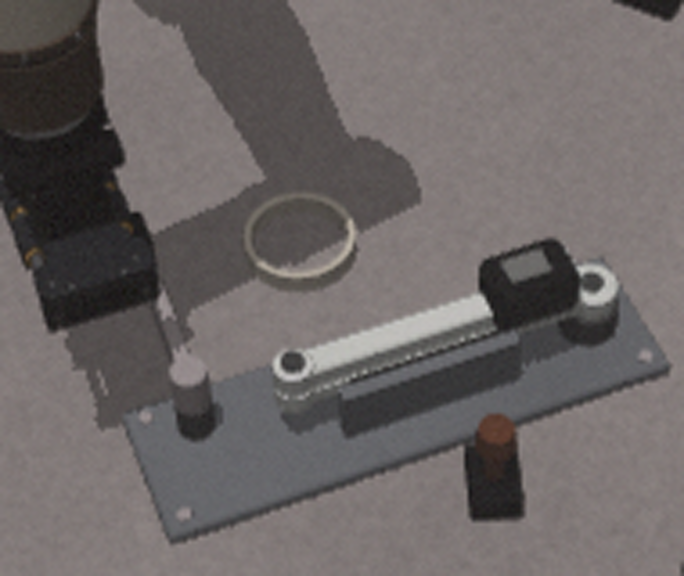

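The gripper is beside the catch grip, near (165,310), and nothing has been touched. Now I push.

Emit:
apply_moves(
  series=[
    [[0,-0.043,0.007,0,1],[0,-0.062,0.006,0,1],[0,-0.08,0.007,0,1],[0,-0.099,0.007,0,1],[0,-0.117,0.005,0,1]],
  ],
)

```text
clock: 12.6
tool_pos: [446.6, -105.5, 235.4]
ee_rot: [-1.156, 1.565, 1.792]
contact_force: [-0.5, -1.6, -0.4]
width: 0.6
```

Run:
```python
from h import *
plan(catch([146,141,136,131,126]))
snap('wrist','w16')
```

```text
t 12.6 tip [ 446.4 -104.4   53.4] zhead 168.9 F [-0.5 -1.6 -0.4] w 0.6 j6 -0.31 x-axis [-0.001  0.006 -1.   ]
[[-0.009, -0.016, -0.011, np.float64(-0.0), 1], [-0.009, -0.034, -0.015, np.float64(-0.0), 1], [-0.009, -0.052, -0.021, np.float64(-0.0), 1], [-0.009, -0.069, -0.028, np.float64(-0.0), 1], [-0.009, -0.086, -0.037, np.float64(-0.0), 1]]
```

View pics/w16.png

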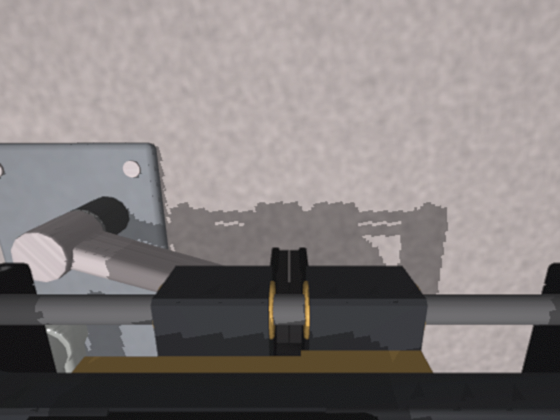

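The handle is turning with the push: the bar runs from the pivot at (40,257) toward (200,270), and the reaction is a low 1.6 N.

Emit:
apply_moves(
  series=[
    [[-0.009,-0.016,-0.011,0,1],[-0.009,-0.034,-0.015,0,1],[-0.009,-0.052,-0.021,0,1],[-0.009,-0.069,-0.028,0,1],[-0.009,-0.086,-0.037,0,1]],
  ],
)

```text
clock: 13.28
tool_pos: [473.7, -65.8, 239.9]
ee_rot: [-1.139, 1.565, 1.809]
contact_force: [0.2, -1.3, 0.6]
width: 0.7
```

Run:
```python
from h import *
plan(catch([121,116,111,106,101]))
snap('scene','s17');snap('top','top17')
a=cv2.imread('pics/top17.png')[120:280,200:350];b=cv2.imread('pics/s17.png')[150:310,180:370]
cv2.imwrite('pics/c17.png',cv2.resize(np.hstack([a,b]),None,fx=2.3,fy=2.3,interpolation=cv2.INTER_CUBIC))
```

```text
t 13.28 tip [473.4 -64.7  57.9] zhead 168.9 F [ 0.2 -1.3  0.6] w 0.7 j6 -0.39 x-axis [-0.001  0.006 -1.   ]
[[-0.0, -0.013, -0.01, np.float64(-0.0), 1], [-0.0, -0.029, -0.022, np.float64(-0.0), 1], [-0.0, -0.043, -0.036, np.float64(-0.0), 1], [0.0, -0.057, -0.051, np.float64(-0.0), 1], [0.0, -0.069, -0.068, np.float64(-0.0), 1]]
```

View pics/c17.png

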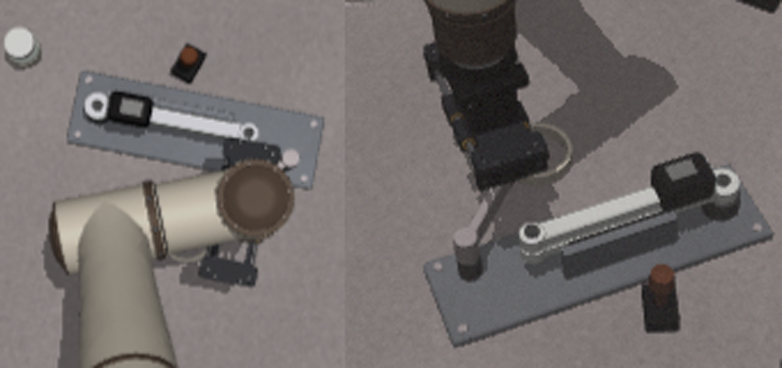

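The catch is about halfway closed, with its bar running from (467,238) toward (505,190). Continuing.

Emit:
apply_moves(
  series=[
    [[0,-0.013,-0.01,0,1],[0,-0.029,-0.022,0,1],[0,-0.043,-0.036,0,1],[0,-0.057,-0.051,0,1],[0,-0.069,-0.068,0,1]],
  ],
)

```text
clock: 14.0
tool_pos: [514.7, -37.8, 240.1]
ee_rot: [-1.265, 1.565, 1.684]
contact_force: [-0.6, -1.2, 0.7]
width: 0.9
```

Run:
```python
from h import *
plan(catch([97,93,89,86,83]))
```

```text
t 14.0 tip [514.6 -36.7  58.1] zhead 169.0 F [-0.6 -1.2  0.7] w 0.9 j6 -0.43 x-axis [-0.001  0.006 -1.   ]
[[0.0, -0.006, -0.012, np.float64(-0.0), 1], [0.0, -0.014, -0.026, np.float64(-0.0), 1], [0.0, -0.021, -0.042, np.float64(-0.0), 1], [0.0, -0.025, -0.054, np.float64(-0.0), 1], [0.0, -0.028, -0.066, np.float64(-0.0), 1]]
```

Emit:
apply_moves(
  series=[
    [[0,-0.004,-0.012,0,1],[0,-0.01,-0.026,0,1],[0,-0.016,-0.042,0,1],[0,-0.02,-0.054,0,1],[0,-0.022,-0.066,0,1]],
  ],
)

```text
clock: 14.62
tool_pos: [549.6, -33.4, 240.0]
ee_rot: [-1.244, 1.565, 1.705]
contact_force: [-1.8, -1.3, 0.0]
width: 0.5
```

Run:
```python
from h import *
plan(catch([82,81,80,79,78]))
snap('scene','s18')
b=cv2.imread('pics/s18.png')[150:310,200:370]
cv2.imwrite('pics/c18.png',cv2.resize(b,None,fx=3.6,fy=3.6,interpolation=cv2.INTER_CUBIC))
```

```text
t 14.62 tip [549.4 -32.2  58. ] zhead 169.0 F [-1.8 -1.3  0. ] w 0.5 j6 -0.42 x-axis [-0.001  0.006 -1.   ]
[[0.0, -0.007, -0.004, np.float64(-0.0), 1], [0.0, -0.008, -0.008, np.float64(-0.0), 1], [0.0, -0.009, -0.012, np.float64(-0.0), 1], [0.0, -0.01, -0.016, np.float64(-0.0), 1], [0.0, -0.01, -0.02, np.float64(-0.0), 1]]
```

View pics/c18.png

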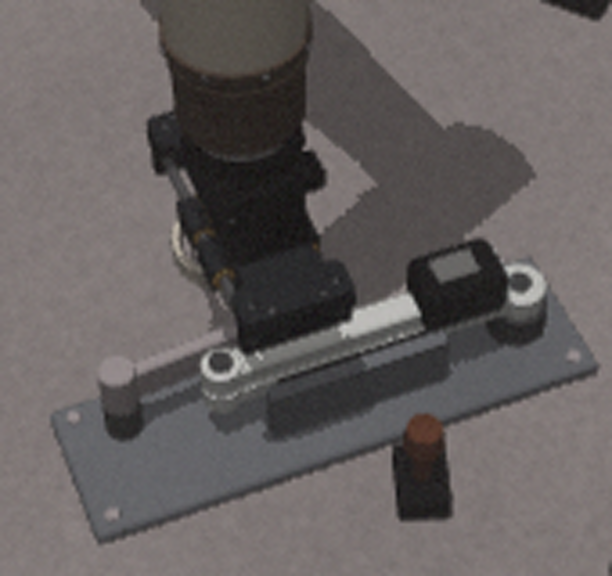

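The catch is almost closed. I'll press it slowly to its stop.

Emit:
apply_moves(
  series=[
    [[0,0,-0.004,0,1],[0,-0.001,-0.008,0,1],[0,-0.002,-0.012,0,1],[0,-0.002,-0.015,0,1],[0,-0.002,-0.015,0,1]],
  ],
)

```text
clock: 15.3
tool_pos: [558.0, -33.8, 240.1]
ee_rot: [-1.477, 1.565, 1.472]
contact_force: [-0.6, 0.4, -0.6]
width: 0.2
```

Run:
```python
from h import *
plan([])
```

```text
t 15.3 tip [558.1 -32.6  58.1] zhead 169.0 F [-0.6  0.4 -0.6] w 0.2 j6 -0.41 x-axis [ 0.001  0.006 -1.   ]
[]
```

Emit:
apply_moves(
  series=[
    [[0,0,-0.002,0,1],[0,0,-0.004,0,1],[0,0,-0.006,0,1],[0,0,-0.008,0,1],[0,0,-0.008,0,1]],
  ],
)

```text
clock: 15.92
tool_pos: [559.7, -34.1, 239.9]
ee_rot: [-0.589, 1.562, 2.359]
contact_force: [-10.4, 5.5, 7.1]
width: 0.4
```

Run:
```python
from h import *
plan([])
```

```text
t 15.93 tip [558.5 -32.9  57.9] zhead 169.0 F [-10.4   5.5   7.1] w 0.4 j6 -0.41 x-axis [-0.007  0.006 -1.   ]
[]
```

The force is 10 N and the tip has stalled, with the handle at dock x of about −22 mm. That matches the closed stop. Retract and check.

Emit:
apply_moves(
  series=[
    [[0,0,0.02,0,1],[0,0,0.06,0,1],[-0.06,0,0.12,0,1],[-0.15,-0.06,0.2,0,1],[-0.26,-0.14,0.24,0,1]],
  ],
)

```text
clock: 16.55
tool_pos: [457.0, 49.2, 362.1]
ee_rot: [-0.545, 1.562, 2.403]
contact_force: [0.8, 0.5, 0.3]
width: 0.4
```

Emit:
apply_moves(
  series=[
    [[0,-0.1,0,0,1],[0,-0.2,0,0,1],[0,-0.3,0,0,1],[0,-0.4,0,0,1],[0,-0.4,0,0,1]],
  ],
)

```text
clock: 17.18
tool_pos: [496.0, 248.4, 362.8]
ee_rot: [-0.793, 1.562, 2.158]
contact_force: [-0.2, -0.7, 0.3]
width: 0.5
```

Run:
```python
from h import *
plan([])
snap('scene','s20');snap('top','top20')
a=cv2.imread('pics/top20.png')[120:280,200:350];b=cv2.imread('pics/s20.png')[150:310,200:370]
cv2.imwrite('pics/c20a.png',cv2.resize(a,None,fx=3.6,fy=3.6,interpolation=cv2.INTER_CUBIC))
cv2.imwrite('pics/c20b.png',cv2.resize(b,None,fx=3.6,fy=3.6,interpolation=cv2.INTER_CUBIC))
```

```text
t 17.18 tip [495.2 249.7 180.8] zhead 169.1 F [-0.2 -0.7  0.3] w 0.5 j6 -0.94 x-axis [-0.005  0.007 -1.   ]
[]
```

View pics/c20a.png

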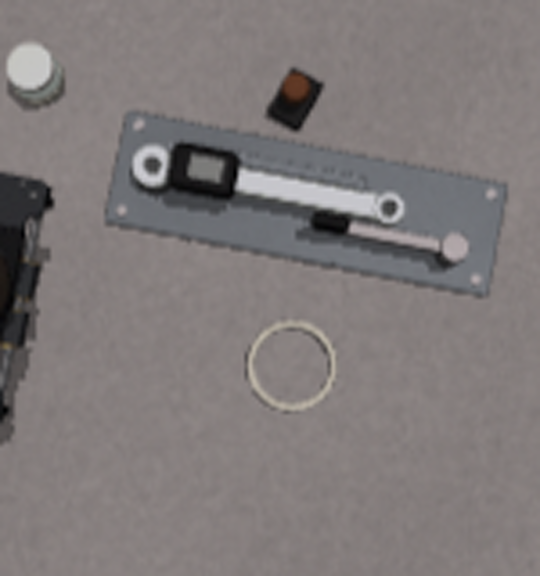

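View pics/c20b.png

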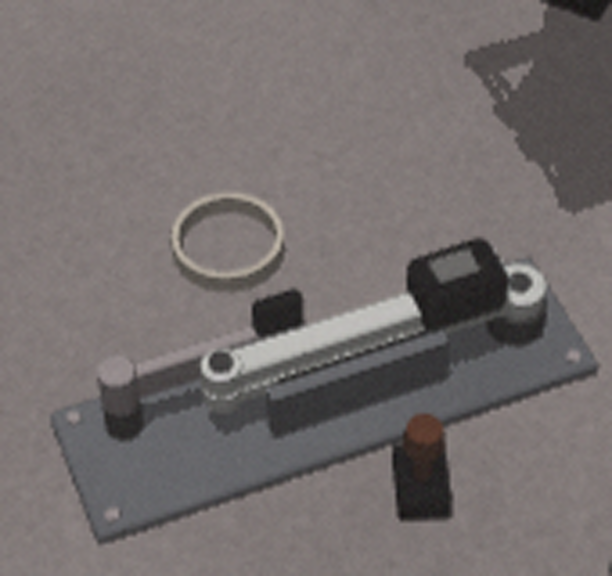

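View pics/top20.png

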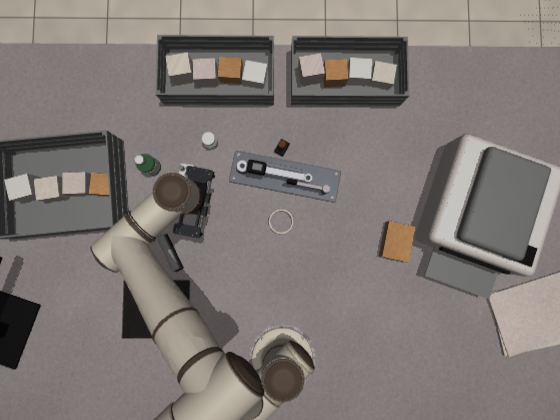

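Run:
```python
from h import *
T=lambda u,v:((u+.5)/3.6-.5+200,(v+.5)/3.6-.5+120)
dx=np.array([.9818,-.1896]);dy=np.array([.1896,.9818])
C=lambda u,v:((u+.5)/3.6-.5+200,(v+.5)/3.6-.5+150)
for k,uv,z in (('elbow',(389,207),83),('head',(206,169),100),('pivot',(455,246),80),('grip',(332,219),96),('barmid',(395,234),71)):
    r=onz('top20',T(*uv),z)[:2]-S;print(k,(r@dx).round(1),(r@dy).round(1))
for k,uv,z in (('elbow',(220,361),83),('head',(454,262),100),('pivot',(117,369),80),('grip',(277,298),96)):
    r=onz('s20',C(*uv),z)[:2]-S;print(k,(r@dx).round(1),(r@dy).round(1))
a=cv2.imread('pics/top1.png').astype(int);b=cv2.imread('pics/top20.png').astype(int)
d=(abs(a-b).max(2)>40).astype(np.uint8);print([tuple(s) for s in cv2.connectedComponentsWithStats(d)[2] if s[4]>8])
```

```text
elbow 0.5 -218.3
head -0.1 -51.5
pivot -22.3 -283.4
grip -21.9 -169.9
barmid -20.9 -228.8
elbow -1.0 -219.2
head -6.4 -48.5
pivot -22.9 -283.4
grip -26.2 -168.8
[(np.int32(0), np.int32(0), np.int32(560), np.int32(420), np.int32(200052)), (np.int32(207), np.int32(159), np.int32(115), np.int32(100), np.int32(1760)), (np.int32(109), np.int32(166), np.int32(451), np.int32(254), np.int32(28911)), (np.int32(311), np.int32(192), np.int32(16), np.int32(38), np.int32(192)), (np.int32(456), np.int32(204), np.int32(79), np.int32(64), np.int32(2261)), (np.int32(320), np.int32(206), np.int32(3), np.int32(10), np.int32(15)), (np.int32(465), np.int32(235), np.int32(5), np.int32(3), np.int32(10)), (np.int32(90), np.int32(240), np.int32(30), np.int32(33), np.int32(313)), (np.int32(426), np.int32(258), np.int32(24), np.int32(20), np.int32(155)), (np.int32(303), np.int32(335), np.int32(7), np.int32(5), np.int32(14)), (np.int32(188), np.int32(375), np.int32(62), np.int32(45), np.int32(1218)), (np.int32(288), np.int32(375), np.int32(26), np.int32(33), np.int32(126)), (np.int32(154), np.int32(393), np.int32(33), np.int32(27), np.int32(141))]
```

```bash
python3 -c "
from h import *
print(ticket.close_job()); print(status.state()['clock'])"
```

```text
the job is handed in; nothing more can be done
None
the job is handed in; nothing more can be done
```

The scanner arm is put away and the job is handed in, at about 17 s on the robot's clock. With the closed fingers I folded the outer segment onto its stop, then swung the folded pair home. Last I turned the catch to its closed stop and backed the robot clear.

**Stops:** The push home stalled at about 13 N and the catch push at about 10 N, so both reached their stops.

**Final position check (top view, dock frame):** The elbow is at x 0.5 mm and the scanner head at x −0.1 mm. The catch grip is at x −21.9 mm, against −23 mm expected, so it lies along +y and bars the arm.

**Bystanders:** Comparing the first and last top views showed no change at the jar, stamp, tape roll or label box. At the end the robot hid much of the tube rack and part of the stapler from that camera. It stayed well clear of both.

**Checks that disagreed:**
- The scene camera put the head at −6.4 mm and the grip at −26.2 mm. I put this down to blurred pixel picks and assumed heights in that oblique view.
- An early wrist-camera reading of the catch pivot was about 14 mm off. I re-measured it from several views before using it.

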